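# Release the latched key on a bench power box

## Task

One of the four identical latching keys on top of the power box is latched down, and it does not show: feel for it with light taps of the closed fingertips, for a free key gives softly and the latched one is firm. Press the latched key so that it releases and springs up, without pushing any free key home, for it would latch too. Nothing is to be gripped or lifted: leave the steel ring, the canister and the mug where they stand.

Things in the scene. Friction and masses are not known exactly. Their poses are not given: they have to be found in the camera images.
- power_box: Grey metal bench power box, fixed to the bench: 200 mm (its x, depth) by 260 mm (its y, width), flat top 90 mm above the bench. Origin under its centre, z up. Its front (-x) has three dials. The four keys stand in one row along its y on the top, on a dark strip 45 mm in front (-x) of the centre, 48 mm apart, at y = -72, -24, +24 and +72 mm.
- key_a_top (a point): Centre of the top face of one of the four identical grey key caps (30 by 28 mm, the 28 along the row). Any key that is free starts to give at 1.5 N and goes in 1.4 mm for each further 1 N. It springs back when let go, unless it has gone in 6 mm (5.7 N): there it latches and stays down for good, which spoils the job.
- key_b_top (a point): Centre of the top face of one of the four identical grey key caps (30 by 28 mm, the 28 along the row). All four tops start level, 20 mm above the box top, the latched one too, so height does not tell; touch does. The letters a to d are in no fixed order along the row. Keys move straight down.
- key_c_top (a point): Centre of the top face of one of the four identical grey key caps (30 by 28 mm, the 28 along the row). Whichever key is latched at the start gives less than 0.5 mm up to 5 N; above 5.7 N it goes in by 1.4 mm for each 1 N, and its latch lets go only near the stop: 7 mm in (10.6 N), the stop at 8 mm.
- key_d_top (a point): Centre of the top face of one of the four identical grey key caps (30 by 28 mm, the 28 along the row). The key latched at the start, once its latch has let go and it is no longer pressed, springs up to 6 mm above its start height, 26 mm above the box top.
- solder_ring: Loose steel ring lying on the box top behind the keys, 68 mm across, hole 38 mm, 12 mm thick. Origin at the centre of its underside. Leave alone.
- canister: Loose open steel canister standing on the bench beside the box, 68 mm across its foot, 85 mm high. Origin at the centre of its underside. Leave alone.
- mug: Loose white mug standing on the bench beside the box, 72 mm across, 85 mm high, handle to one side. Origin at the centre of its underside. Leave alone.

How it is judged:
At the end, for the whole second after the job is handed in: Exactly one key, the one that was latched, stands up with its top 114 to 118 mm above the underside of the box (it springs to 116), the tops of the other three stand at 110 mm within 1.5 mm, as at the start, and the ring, the canister and the mug are within 20 mm of where they stood (((z of key_a_top in the frame of power_box between 0.114 and 0.118 m and z of key_b_top in the frame of power_box between 0.1085 and 0.1115 m and z of key_c_top in the frame of power_box between 0.1085 and 0.1115 m and z of key_d_top in the frame of power_box between 0.1085 and 0.1115 m) or (z of key_a_top in the frame of power_box between 0.1085 and 0.1115 m and z of key_b_top in the frame of power_box between 0.114 and 0.118 m and z of key_c_top in the frame of power_box between 0.1085 and 0.1115 m and z of key_d_top in the frame of power_box between 0.1085 and 0.1115 m) or (z of key_a_top in the frame of power_box between 0.1085 and 0.1115 m and z of key_b_top in the frame of power_box between 0.1085 and 0.1115 m and z of key_c_top in the frame of power_box between 0.114 and 0.118 m and z of key_d_top in the frame of power_box between 0.1085 and 0.1115 m) or (z of key_a_top in the frame of power_box between 0.1085 and 0.1115 m and z of key_b_top in the frame of power_box between 0.1085 and 0.1115 m and z of key_c_top in the frame of power_box between 0.1085 and 0.1115 m and z of key_d_top in the frame of power_box between 0.114 and 0.118 m)) and distance of each of solder_ring, canister, mug from where it was at the start of the episode below 0.02 m); the robot touches nothing.
It fails at once if the steel ring on the box is moved more than 20 mm or lifted (distance of solder_ring from where it was at the start of the episode above 0.02 m).
It fails at once if the canister is moved more than 20 mm or lifted (distance of canister from where it was at the start of the episode above 0.02 m).
It fails at once if the mug is moved more than 20 mm or lifted (distance of mug from where it was at the start of the episode above 0.02 m).
It also fails if it takes over 54 s, if anything falls off the work surface, if the arm or the gripper's body presses on something with over 40 N, if the wrist force passes 120 N, or if a joint passes its speed limit or range.

## Robot

A 6-joint arm with a two-finger parallel gripper is mounted at the origin on the work surface. World frame = base frame: x ahead of the robot, y to its left, z up, the work surface at z = 0. Lengths are in m, angles in rad, forces in N, time in s.
With the tool pointing down it reaches from about 0.325 to 0.85 m from the base axis. Payload 15.5 kg.
Tool frame: the origin (TCP) lies midway between the tips of the shut fingers; the grasp point (between the pads) lies 19 mm behind it; x points along the fingers, y is the direction in which the jaws open and shut, and the axes are right-handed (so a half turn about x gives the same grasp; the last joint's range is limited). The gripper opens to 91 mm and grips with 3 to 60 N. Pads are 32 mm wide; open, the fingers measure 118 mm over their backs; the gripper's body (76 mm by 178 mm) begins 60 mm behind the grasp point.
Start: joints at [-1.21, 0.494, 1.345, -0, 1.302, -0.096], TCP at [0.275, -0.561, 0.214] pointing down, gripper open.
Joint ranges: [-2.91, 2.91], [-0.82, 2.16], [0.22, 2.67], [-1.22, 4.37], [0.12, 2.79], [-3.08, 3.08]. Speed limits (rad/s): [1.89, 1.89, 2.57, 3.01, 3.01, 3.01].

## Interface

Orientations are given as a unit quaternion [w, x, y, z].
In Python, from plant import r, imaging, job_done, nets gives the robot as it stands. The module is installed in compiled form; this text tells all that it offers.
- The arm moves only by the shell command python3 -m jog 'ROWS'. ROWS is JSON, a list of rows, each a list of 3 entries, a list of its own where there are three numbers: the shift along the tool's x, y, z in m, then the turn about the tool's x in degrees, then the finger opening in m, from 0 to 0.0912. In form: [[[x, y, z], yaw, gripper], ...]. A call has 1 to 12 rows; each row is the pose to reach, as a shift and turn from the pose measured when the call began, along the tool's axes at that moment; what a row does not reach only later rows make up. A row lasts 1/12 s, in which the tool goes at most 41.7 mm and 7.16 degrees, less where a joint would pass 70% of its speed; a pose out of reach is approached as far as the arm can. A call with a gripper value outside its range is refused whole. The fingers move at their own pace and stop on an object; the grip force is fixed at half the most. Time passes only in rows, so rows that repeat a pose let the fingers close. It gives the time, the measured TCP pose, the force and the opening at its end, in the units of the state.
- r.sense(): the state, without advancing time (a new reading comes with each control period).
- imaging.camera(name): name is "side" or "top" or "wrist"; returns a dict with "img" (384x512x3 uint8, red, green, blue), "vfov" (degrees; the focal length in pixels is half the picture's height over the tangent of half this angle, whatever the lens; pixels are square), "cx", "cy" (the principal point, pixels), "T" (4x4, takes a point from camera to world coordinates); the wrist camera has in their place "T_tool_cam" (4x4, takes a point from camera to tool coordinates, whose origin is the TCP and whose axes are the tool frame's). Camera axes: x right, y down, z forward; pixel columns grow to the right and rows downward; lengths in m; the calibration is good to about 2 mm. A picture is of the moment at which its call begins: read the wrist's pose just before it. There is no depth.
- job_done(): hands the job in, once; it reports no verdict.
Trained networks look in the newest picture that a camera, given by its name, has taken for a name from the list of things; names that differ only in an ending like _2 or _b are one class to them, and where a whole thing is asked for, a point or a joint stands for the part that bears it (a point fixed in the world has none). Each returns a list of dicts, best first, with "score" (0 to 1); they miss things now and then, are a little off and sometimes report something else, mostly with a low value. They report only what shows in the picture. A call takes as long as a camera call.
- nets.find_in(camera, query): "extent" ([centre column, centre row, width, height] in pixels, round what is visible of it).
- nets.mark_of(camera, query): "uv" ([column, row] in pixels: a listed point, or the origin of a listed thing).
The state is a dict: "time": time; "q": joint angles; "qd": joint speeds; "joint_efforts": joint torques, N m; "tcp_pos": TCP position; "tool_rot": TCP orientation; "wrist_force": force on the tool from outside, world axes, zero at the start; "ft_torque": the same for the moment, N m; "grip_width": finger opening in m.
Only numpy, scipy, OpenCV 4.12 (cv2) and the standard library are available. Lean on these libraries where they do the work, as an engineer would, in place of code of your own. Each camera call takes 0.05 s, during which the arm holds its last target. There are 200 camera calls.

## Working session

There is one attempt and no reset: what is moved stays moved. The work goes in short steps, Python scripts to look and compute and a shell command to move; the robot and the scene stay as the last step left them, time stands still between calls to the robot, and variables do not carry over. Pictures are saved under pics/ and viewed, about 8 in all and at most 12, crops included, and the job is handed in when it is done.

```bash
mkdir -p pics; python3 - <<'E'
from plant import r, imaging, nets
import cv2,numpy as np
s=r.sense();print(s)
for n in ["top","side"]:
    c=imaging.camera(n);cv2.imwrite(f"pics/{n}0.png",c["img"][:,:,::-1])
    print(n,c["vfov"],c["cx"],c["cy"],np.round(c["T"],4).tolist())
    for q in ["power_box","key_a_top","solder_ring","canister","mug"]:
        print(q,[(np.round(d["uv"],1).tolist(),round(d["score"],2)) for d in nets.mark_of(n,q)][:6])
E
```

```text
{'time': 0.0, 'q': array([-1.21050778e+00,  4.94190650e-01,  1.34612014e+00,  2.27494489e-05,
        1.30250780e+00, -9.55236929e-02]), 'qd': array([ 5.67747161e-05, -5.15921590e-04, -8.37063235e-04,  1.63514533e-03,
        6.07161604e-04, -5.29188052e-04]), 'joint_efforts': array([-4.66772635e-04, -8.78842878e+01, -3.81853938e+01,  7.08141807e-02,
        5.31533745e-02, -1.29439791e-04]), 'tcp_pos': array([ 0.27498286, -0.56083705,  0.21333735]), 'tool_rot': array([-0.15932971, -0.68877297, -0.16019105,  0.68887202]), 'wrist_force': array([ 0.07760732, -0.09092063, -0.97535958]), 'ft_torque': array([-0.04226247,  0.02086216,  0.02221034]), 'grip_width': 0.09162466124304132}
top 52.74849807167298 247.66744207039582 190.31967217960383 [[0.0286, -0.9952, 0.0932, 0.469], [-0.9996, -0.0283, 0.0046, 0.0201], [-0.0019, -0.0933, -0.9956, 0.9664], [0.0, 0.0, 0.0, 1.0]]
power_box [([311.0, 197.5], 0.98)]
key_a_top [([349.1, 215.0], 0.67)]
solder_ring [([327.2, 172.8], 0.77)]
canister [([220.9, 196.5], 0.87)]
mug [([410.8, 206.5], 0.62)]
side 52.23210641721007 257.0072698143277 197.58947985216602 [[-0.8086, -0.4424, 0.3879, 0.1574], [-0.5883, 0.6051, -0.5364, 0.604], [0.0026, -0.662, -0.7495, 0.8915], [0.0, 0.0, 0.0, 1.0]]
power_box [([291.2, 186.0], 0.77)]
key_a_top [([321.3, 156.6], 0.68)]
solder_ring [([282.3, 157.4], 0.68), ([295.4, 180.8], 0.49)]
canister [([251.8, 234.9], 0.94)]
mug [([338.0, 150.2], 0.66)]
```

```bash
python3 - <<'E'
import cv2
a=cv2.imread("pics/top0.png");cv2.imwrite("pics/topc.png",cv2.resize(a[110:290,180:450],None,fx=2.9,fy=2.9,interpolation=cv2.INTER_CUBIC))
E
```

```text
(no output)
```

View pics/topc.png

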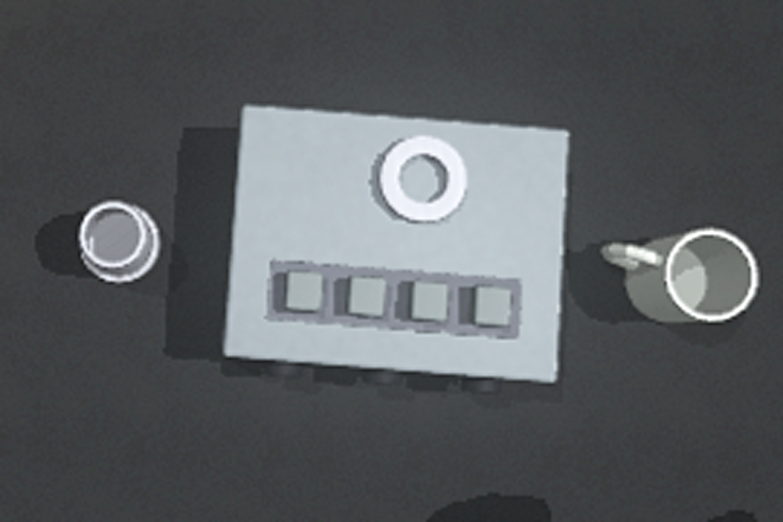

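View pics/side0.png

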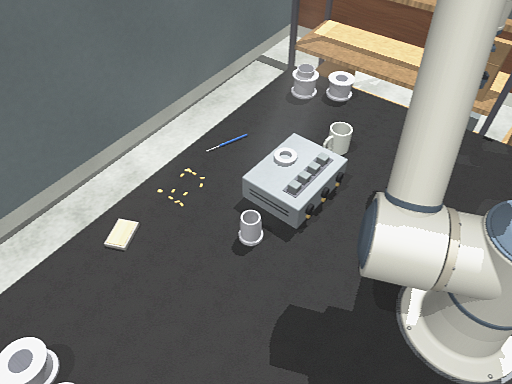

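```bash
cat > h.py <<'E'
import numpy as np
from plant import r,imaging,nets
from scipy.spatial.transform import Rotation as R
def rot(s): return R.from_quat(np.roll(s["tool_rot"],-1)).as_matrix()
def ray(c,uv,z,T=None):
    T=c["T"] if T is None else T
    f=c["img"].shape[0]/2/np.tan(np.radians(c["vfov"]/2))
    d=T[:3,:3]@np.array([(uv[0]-c["cx"])/f,(uv[1]-c["cy"])/f,1]);o=T[:3,3]
    return o+d*(z-o[2])/d[2]
def shift(p):
    s=r.sense();return rot(s).T@(np.array(p)-s["tcp_pos"])
E
python3 - <<'E'
from h import *
c=imaging.camera("top")
P=lambda u,z: ray(c,(180+(u[0]+.5)/2.9-.5,110+(u[1]+.5)/2.9-.5),z)
K=np.array([P(u,.11) for u in [(305,291),(368,295),(431,300),(494,306)]])
C=np.array([P(u,.09) for u in [(245,106),(568,130),(556,381),(226,355)]])
print(K.round(4),C.round(4))
# model in box frame (left of picture = +y)
M=np.array([[-.045,y] for y in(.072,.024,-.024,-.072)]+[[.1,.13],[.1,-.13],[-.1,-.13],[-.1,.13]])
W=np.r_[K,C][:,:2];mc=M.mean(0);wc=W.mean(0)
U,S,V=np.linalg.svd((M-mc).T@(W-wc));A=(U@V).T;t=wc-A@mc
print("yaw",np.degrees(np.arctan2(A[1,0],A[0,0])),"t",t,"resid mm",((W-M@A.T-t)*1e3).round(1).tolist())
print("keys",(M[:4]@A.T+t).round(4).tolist())
s=r.sense();print(rot(s).round(3))
k=M[:4]@A.T+t
print("shift to key0 z.16",shift([*k[0],.16]).round(4)," row dir in tool",(rot(s).T@np.r_[A[:,1],0]).round(3))
E
```

```text
[[ 0.5077 -0.0593  0.11  ]
 [ 0.5061 -0.1074  0.11  ]
 [ 0.5036 -0.1554  0.11  ]
 [ 0.5004 -0.2033  0.11  ]] [[ 0.6538 -0.0108  0.09  ]
 [ 0.6417 -0.2664  0.09  ]
 [ 0.4446 -0.2567  0.09  ]
 [ 0.4573 -0.0009  0.09  ]]
yaw -2.8187912085878986 t [ 0.54937593 -0.13363362] resid mm [[-0.2, 0.2], [0.5, 0.1], [0.4, 0.0], [-0.5, 0.0], [-1.9, -2.1], [-1.1, 2.0], [1.5, 1.9], [1.4, -2.0]]
keys [[0.508, -0.0595], [0.5056, -0.1074], [0.5033, -0.1554], [0.5009, -0.2033]]
[[ 0.     0.44  -0.898]
 [-0.    -0.898 -0.44 ]
 [-1.     0.    -0.   ]]
shift to key0 z.16 [ 0.0539 -0.348  -0.4299]  row dir in tool [-0.    -0.875 -0.484]
```

```bash
python3 -m jog '[[[0,-0.222,-0.3605],29,0],[[0,-0.222,-0.3605],29,0],[[0,-0.222,-0.3605],29,0],[[0,-0.222,-0.3605],29,0],[[0,-0.222,-0.3605],29,0],[[0,-0.222,-0.3605],29,0],[[0,-0.222,-0.3605],29,0],[[0,-0.222,-0.3605],29,0],[[0,-0.222,-0.3605],29,0],[[0,-0.222,-0.3605],29,0],[[0.04,-0.222,-0.3605],29,0],[[0.06,-0.222,-0.3605],29,0]]'
python3 - <<'E'
from h import *
import cv2
s=r.sense();print(s["tcp_pos"],s["wrist_force"],s["grip_width"],s["qd"].round(3))
print(rot(s).round(3),shift([.5009,-.2033,.12]).round(4))
c=imaging.camera("wrist");cv2.imwrite("pics/w1.png",c["img"][:,:,::-1])
T=np.eye(4);T[:3,:3]=rot(s);T[:3,3]=s["tcp_pos"];T=T@c["T_tool_cam"]
for d in nets.mark_of("wrist","key_a_top"): print(d["uv"],d["score"],ray(c,d["uv"],.11,T).round(4))
E
```

```text
time: 1.65
tcp_pos: [0.5027, -0.1999, 0.1527]
tool_rot: [-0.017, 0.707, -0.017, -0.706]
wrist_force: [-1.1, 0.4, -1.3]
grip_width: 0.0143
[ 0.50272456 -0.1999238   0.15265286] [-1.1242408   0.35748843 -1.25002219] 0.014312128843058741 [-0.05   0.325  0.296 -0.017 -0.574 -0.041]
[[ 0.001 -0.047 -0.999]
 [-0.    -0.999  0.047]
 [-1.    -0.    -0.001]] [0.0327 0.0035 0.0017]
[254.3, 215.9] 0.66 [ 0.5024 -0.2047  0.11  ]
```

View pics/w1.png

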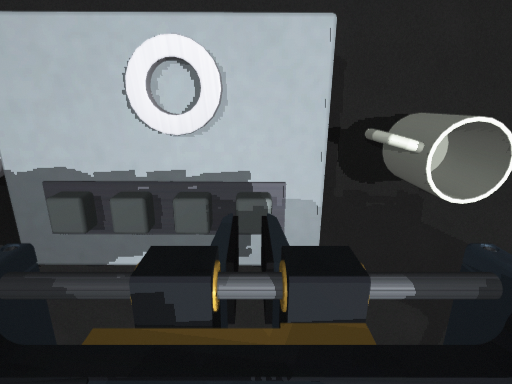

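```bash
python3 -m jog '[[[0.015,0.0035,0.0017],0,0],[[0.025,0.0035,0.0017],0,0],[[0.0327,0.0035,0.0017],0,0],[[0.0327,0.0035,0.0017],0,0],[[0.0327,0.0035,0.0017],0,0],[[0.0327,0.0035,0.0017],0,0]]'; python3 -m jog '[[[0,0,0],0,0],[[0,0,0],0,0],[[0,0,0],0,0]]'
python3 -c "
from h import *
s=r.sense();print(s['tcp_pos'],s['wrist_force'],s['grip_width'],shift([.5009,-.2033,.112]).round(4))"
```

```text
time: 2.25
tcp_pos: [0.498, -0.2051, 0.1193]
tool_rot: [0.018, -0.706, 0.017, 0.708]
wrist_force: [0.2, 0.0, 0.8]
grip_width: 0.0004
time: 2.5
tcp_pos: [0.4983, -0.2052, 0.1198]
tool_rot: [0.018, -0.706, 0.017, 0.708]
wrist_force: [0.1, 0.4, 0.7]
grip_width: 0.0003
[ 0.49827053 -0.20523713  0.11980387] [0.08054209 0.4245057  0.7184759 ] 0.00032206302008154833 [ 0.0078 -0.0021 -0.0026]
```

```bash
python3 -m jog '[[[0.004,-0.002,-0.0025],0,0],[[0.008,-0.002,-0.0025],0,0],[[0.009,-0.002,-0.0025],0,0],[[0.01,-0.002,-0.0025],0,0],[[0.0105,-0.002,-0.0025],0,0],[[0.011,-0.002,-0.0025],0,0],[[0.011,-0.002,-0.0025],0,0],[[0.011,-0.002,-0.0025],0,0]]'; python3 -m jog '[[[0.001,0,0],0,0],[[0.001,0,0],0,0],[[0.001,0,0],0,0],[[0.001,0,0],0,0]]'
```

```text
time: 3.17
tcp_pos: [0.5008, -0.2033, 0.1088]
tool_rot: [0.018, -0.706, 0.017, 0.708]
wrist_force: [-0.6, 1.6, 2.1]
grip_width: 0.0004
time: 3.5
tcp_pos: [0.5008, -0.2033, 0.1079]
tool_rot: [0.018, -0.706, 0.017, 0.708]
wrist_force: [-0.0, 1.7, 2.7]
grip_width: 0.0002
```

```bash
python3 -m jog '[[[0.0015,0,0],0,0],[[0.0015,0,0],0,0],[[0.0015,0,0],0,0],[[0.0015,0,0],0,0]]'; python3 -m jog '[[[-0.006,0,0],0,0],[[-0.013,0,0],0,0],[[-0.013,0.024,0],0,0],[[-0.013,0.048,0],0,0],[[-0.013,0.048,0],0,0],[[-0.013,0.048,0],0,0],[[-0.013,0.048,0],0,0]]'
python3 -c "
from h import *
print(shift([.5033,-.1554,.110]).round(4),rot(r.sense()).round(3))"
```

```text
time: 3.83
tcp_pos: [0.5008, -0.2034, 0.1064]
tool_rot: [0.018, -0.706, 0.017, 0.708]
wrist_force: [-1.1, 0.7, 3.2]
grip_width: 0.0005
time: 4.42
tcp_pos: [0.4983, -0.251, 0.1196]
tool_rot: [0.018, -0.706, 0.017, 0.708]
wrist_force: [0.0, 0.3, -0.9]
grip_width: 0.0009
[ 0.0097 -0.0957 -0.0003] [[-0.003 -0.049 -0.999]
 [ 0.002 -0.999  0.049]
 [-1.    -0.002  0.003]]
```

```bash
python3 -m jog '[[[0,-0.035,0],0,0],[[0,-0.07,0],0,0],[[0,-0.096,0],0,0],[[0,-0.096,0],0,0],[[0.005,-0.096,0],0,0],[[0.008,-0.096,0],0,0],[[0.01,-0.096,0],0,0],[[0.011,-0.096,0],0,0],[[0.012,-0.096,0],0,0],[[0.012,-0.096,0],0,0],[[0.012,-0.096,0],0,0]]';  python3 -m jog '[[[0.001,0,0],0,0],[[0.001,0,0],0,0],[[0.001,0,0],0,0],[[0.001,0,0],0,0]]'
```

```text
time: 5.33
tcp_pos: [0.503, -0.1556, 0.1077]
tool_rot: [0.018, -0.706, 0.017, 0.708]
wrist_force: [-0.6, -2.0, 2.7]
grip_width: 0.0004
time: 5.67
tcp_pos: [0.503, -0.1557, 0.1068]
tool_rot: [0.018, -0.706, 0.017, 0.708]
wrist_force: [-0.8, -0.8, 3.9]
grip_width: 0.0002
```

Soft too (3.9 N about 3 mm in). On to the next key.

```bash
python3 -m jog '[[[-0.006,0,0],0,0],[[-0.013,0,0],0,0],[[-0.013,-0.024,0],0,0],[[-0.013,-0.048,0],0,0],[[-0.013,-0.048,0],0,0],[[-0.006,-0.048,0],0,0],[[-0.003,-0.048,0],0,0],[[-0.001,-0.048,0],0,0],[[0,-0.048,0],0,0],[[0,-0.048,0],0,0],[[0,-0.048,0],0,0],[[0,-0.048,0],0,0]]'
```

```text
time: 6.67
tcp_pos: [0.5056, -0.1083, 0.1069]
tool_rot: [0.019, -0.706, 0.017, 0.708]
wrist_force: [-0.6, 4.4, 8.3]
grip_width: 0.0004
```

```bash
python3 -m jog '[[[0.001,0,0],0,0],[[0.002,0,0],0,0],[[0.003,0,0],0,0],[[0.0035,0,0],0,0],[[0.0035,0,0],0,0],[[0.0035,0,0],0,0]]'; python3 -m jog '[[[0.001,0,0],0,0],[[0.0015,0,0],0,0],[[0.0015,0,0],0,0],[[0.0015,0,0],0,0]]'
```

```text
time: 7.17
tcp_pos: [0.5057, -0.1088, 0.1034]
tool_rot: [0.019, -0.706, 0.018, 0.708]
wrist_force: [-0.2, 3.7, 6.6]
grip_width: 0.0007
time: 7.5
tcp_pos: [0.5057, -0.1091, 0.1022]
tool_rot: [0.02, -0.706, 0.018, 0.708]
wrist_force: [-2.3, 5.9, 14.0]
grip_width: 0.0003
```

```bash
python3 -m jog '[[[-0.003,0,0],0,0],[[-0.008,0,0],0,0],[[-0.012,0,0],0,0],[[-0.012,0,0],0,0],[[-0.012,0,0],0,0]]'; python3 -m jog '[[[-0.04,0,0],0,0],[[-0.08,0,0],0,0],[[-0.08,0,0],0,0],[[-0.08,-0.04,0.04],0,0],[[-0.08,-0.04,0.08],0,0],[[-0.08,-0.04,0.08],0,0],[[-0.08,-0.04,0.08],0,0]]'
python3 - <<'E'
from h import *
import cv2
c=imaging.camera("wrist");cv2.imwrite("pics/w2.png",c["img"][:,:,::-1])
c=imaging.camera("side");cv2.imwrite("pics/s2.png",cv2.resize(c["img"][130:230,230:360,::-1],None,fx=6,fy=6,interpolation=cv2.INTER_CUBIC))
E
```

```text
time: 7.92
tcp_pos: [0.506, -0.1098, 0.1142]
tool_rot: [0.02, -0.706, 0.018, 0.708]
wrist_force: [0.5, -1.5, 3.1]
grip_width: 0.0004
time: 8.5
tcp_pos: [0.4252, -0.065, 0.194]
tool_rot: [0.02, -0.705, 0.018, 0.708]
wrist_force: [0.8, -0.4, -0.6]
grip_width: 0.0007
```

View pics/s2.png

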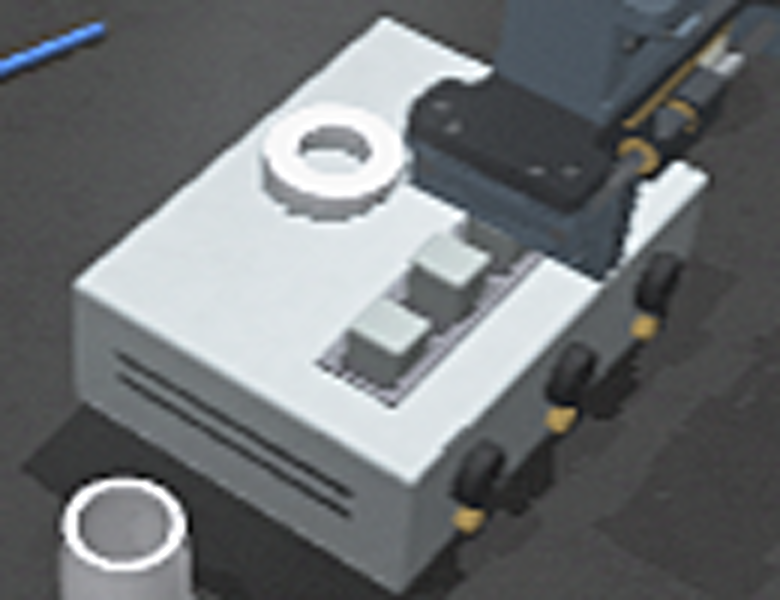

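View pics/w2.png

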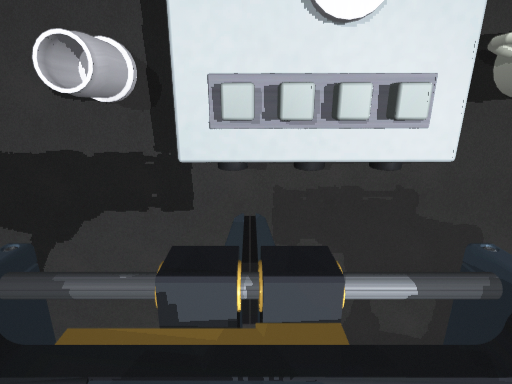

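```bash
python3 -m jog '[[[-0.04,0.03,0.03],0,0],[[-0.04,0.07,0.04],0,0],[[-0.04,0.11,0.04],0,0],[[-0.04,0.15,0.04],0,0],[[-0.04,0.19,0.04],0,0],[[-0.04,0.23,0.04],0,0],[[-0.04,0.27,0.04],0,0],[[-0.04,0.3,0.04],0,0],[[-0.04,0.3,0.04],0,0],[[-0.04,0.3,0.04],0,0]]'
python3 - <<'E'
from h import *
import cv2
c=imaging.camera("side")["img"][:,:,::-1];a=cv2.imread("pics/side0.png")
f=lambda i:cv2.resize(i[145:200,275:340],None,fx=6,fy=6,interpolation=cv2.INTER_CUBIC)
cv2.imwrite("pics/s3.png",np.hstack([f(a),f(c)]))
imaging.camera("top")
for n in("top","side"):
  for q in ["solder_ring","canister","mug"]: print(n,q,[np.round(d["uv"],1) for d in nets.mark_of(n,q)][:1])
E
```

```text
time: 9.43
tcp_pos: [0.3729, -0.3664, 0.2332]
tool_rot: [0.021, -0.706, 0.019, 0.707]
wrist_force: [-0.2, 0.9, -0.1]
grip_width: -0.0001
top solder_ring [array([324.7, 173.7])]
top canister [array([219.9, 196.7])]
top mug [array([411. , 207.7])]
side solder_ring [array([286.8, 157.8])]
side canister [array([248. , 233.2])]
side mug [array([336.9, 146.6])]
```

View pics/s3.png

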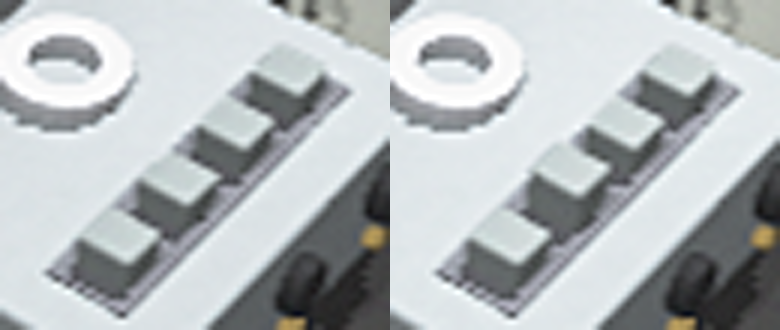

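Before (left) and after (right): the second key from the canister side now stands clearly taller. Its top edge is at about row 140 in the crop, against about 152 before. The other three are unchanged, and the ring has not moved.

```bash
python3 -c "
from plant import job_done
print(job_done())"
```

```text
the job is handed in; nothing more can be done
None
```

I found the latched key by touch, pressed it until it released, and handed the job in at about 9.5 s of the 54 s allowed.

- **Taps:** Counting from the mug side, the first two keys gave softly: 3.2 N at 3.6 mm in, and 3.9 N at about 3 mm. The third read 8.3 N at about 3 mm, so it was the latched one. I did not tap the fourth key, beside the canister, because the third was clear enough.
- **Press:** I pushed the third key to about 7.8 mm in, where the force was 14 N. On lifting, there were still 3.1 N at 114 mm, so the key was following the fingers up.
- **Last check:** The side camera, before against after, shows only that key standing taller. The other three keys and the ring look unchanged. The arm is clear of everything, and the wrist force is within noise. I did not measure the key heights in millimetres.
- **Disagreements:**
  - Partway through the press, one reading was lower than expected: 6.6 N at about 6.6 mm in.
  - The networks' marks for the ring, canister and mug moved by up to 5 pixels between looks. I took this as network scatter, since the ring looks unmoved in the pictures and nothing came near the canister or the mug.
  - I once moved 48 mm the wrong way at a safe height and touched nothing.

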